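# Close the shield and step the board under the needle

### The job

Pick up the small oblong steel cover and press it down over the shield frame on the circuit board until it is fully home and level. With the cover on, slide the board's carrier so that the fixed needle stands over the middle of the square chip and pause there for a moment, then slide it on until the needle stands over the middle of the round metal can and leave it there. Leave the other things on the bench where they are.

Things in the scene. Friction and masses are not known exactly. Their poses are not given: they have to be found in the camera images.
- cover: shield cover: a plain steel cap, open below, 32 mm (its x) by 44 mm (its y), 12 mm high; walls and top 2 mm thick, so 28 x 40 x 10 mm inside. Origin: centre of its open underside, z up. It lies open side down on the bench left of the stage, with a bigger oblong cover and a round one, in any order. Pinch it over its 44 mm length. It fits the frame either way round
- frame_seat (a point): where the cover's origin lies when fully home: axis of the shield frame, 1.5 mm above the board (board top 40 mm above bench); axes x = slide_x, y = slide_y, z up. Frame: steel walls, 25 (x) x 37 mm (y) outside, 11.5 mm high, top edge leaning in, on the board's end nearest the robot. Sprung bumps hold a laid-on cover 6 mm too high; 5 to 10 N press it home, where they grip it
- needle_tip (a point): tip of the fixed needle pointer, 53 mm above the bench and 6 mm above the can. The needle is a thin steel rod sloping down at 30 degrees towards the robot from a low post at the far side of the stage (all lower than 110 mm). It is fixed to the stage's base and never moves
- chip_mark (a point): middle of the top of the only square chip: black, 14 x 14 mm, 2.5 mm high, on the half of the board away from the robot, on the left
- can_mark (a point): middle of the top of the only round metal can on the board: 12 mm diameter, 7 mm high, 33 mm nearer to the robot than the chip and 64 mm to the right of it
- knob_grip (a point): the carrier's knob, at grip height (68 mm): an upright black cylinder, 18 mm diameter, 47 to 81 mm above the bench, on a tab at the right of the carrier; it slides the carrier in both directions, and the carrier stays where it is left (about 1.5 N friction a slide). Axes as frame_seat
- slide_x (a joint): position of the carrier on the upper slide, m, -0.035 to 0.035, growing away from the robot along the stage's x
- slide_y (a joint): position of the lower slide, which carries the upper one, m, -0.045 to 0.045, growing to the left along the stage's y
- cover_big: bystander: a bigger oblong steel cover, 46 x 64 mm, 12 mm high; origin under its centre
- cover_round: bystander: a round steel cover, 36 mm diameter, 12 mm high; origin under its centre
- syringe: bystander: plastic syringe lying on the right, 150 mm long, 19 mm high; origin under its middle
- torch: bystander: small pocket torch lying on the right, 95 mm long, 28 mm high; origin under its middle
- tweezers: bystander: steel tweezers lying on the left near the robot, 125 mm long, 4 mm high; origin under their middle
- tape: bystander: roll of tape lying at the back on the right, 64 mm diameter, 18 mm high; origin under its centre
- spray: bystander: spray can standing on the right, 62 mm diameter, 190 mm high; origin under its centre
- jar: bystander: small jar standing at the back on the left, 44 mm diameter, 45 mm high; origin under its centre
Mind the look-alikes: they are no part of the job. Leave any green or red look-alike of the cover alone.

How it is judged:
By the outcome, as a careful person would: the job done as asked, in the order asked, and still so for the second after the job is handed in, with the robot touching nothing.
It also fails if it takes over 58 s, if anything falls off the work surface, if the arm or the gripper's body presses on something with over 40 N, if the wrist force passes 120 N, or if a joint passes its speed limit or range.

### The arm

A 6-joint arm with a two-finger parallel gripper is mounted at the origin on the work surface. World frame = base frame: x ahead of the robot, y to its left, z up, the work surface at z = 0. Lengths are in m, angles in rad, forces in N, time in s.
With the tool pointing down it reaches from about 0.275 to 0.85 m from the base axis. Payload 19 kg.
Tool frame: the origin (TCP) lies midway between the tips of the shut fingers; the grasp point (between the pads) lies 19 mm behind it; z points along the fingers, y is the line along which they close (so a half turn about z gives the same grasp; the last joint's range is limited). The gripper opens to 85 mm and grips with 20 to 120 N. Pads are 22 mm wide; open, the fingers measure 114 mm over their backs; the gripper's body (76 mm by 85 mm) begins 54 mm behind the grasp point. The pads swing forward as they close: fully open they stand 13 mm farther back than shut.
Start: joints at [1.139, 0.15, 1.437, -0, 1.554, -0.134], TCP at [0.169, 0.55, 0.231] pointing down, gripper open.
Joint ranges: [-2.8, 2.8], [-0.68, 2.1], [0.12, 2.68], [-1.39, 4.53], [0.16, 2.79], [-2.81, 2.81]. Speed limits (rad/s): [1.89, 1.89, 2.22, 3.01, 3.01, 3.01].

### API

Orientations are given as a rotation vector (axis times angle).
In Python, from rig import robot, kin, vision, hand_in gives the robot as it stands. The module is installed in compiled form; this text tells all that it offers. Calls block until the motion is done:
- robot.movep(position, orientation): joint-space move of the TCP to a pose.
- robot.servo_line(position, rot=None, vel=0.15, max_force=None): straight line of the TCP; rot=None keeps the orientation; vel is the mean speed in m/s. With max_force (N) it stops when the force on the tool has changed by that much, and returns True; else False.
- robot.set_joints(angles): joint-space move.
- robot.grip(opening): finger opening in m; the grip force is fixed at half the most; returns when the fingers have stopped.
- robot.pause(seconds).
- kin.solve_ik(position, orientation): joint angles nearest the present ones, or None.
- vision.read_camera(name): name is "scene" or "top" or "wrist"; returns the picture (480x640x3 uint8, red, green, blue); there is no depth.
- vision.calibration(name): a dict with "fovy" (degrees; the focal length in pixels is half the picture's height over the tangent of half this angle, whatever the lens; pixels are square), "cx", "cy" (the principal point, pixels), "position" and "orientation" of the camera in the world. Camera axes: x right, y down, z forward; pixel columns grow to the right and rows downward; lengths in m; the calibration is good to about 2 mm. The wrist camera is an equidistant fisheye: a pixel r from the principal point sees the ray r / f radians off the axis. A picture is of the moment at which its call begins: read the wrist's pose just before it. calibration takes no time and is no camera call; for the wrist camera it gives the pose at the moment of the call.
A pose or a line that the arm cannot do raises robot.Unreachable and nothing moves.
- hand_in(): hands the job in; it is judged then, once.
Readings, each from a call of its own:
- robot.get_t(): time.
- robot.get_joints(): joint angles.
- robot.get_joint_velocities(): joint speeds.
- robot.get_joint_torque(): joint torques, N m.
- robot.get_tool_pos(): TCP position.
- robot.get_tcp_rot(): TCP orientation.
- robot.get_contact_force(): force on the tool from outside, world axes, zero at the start.
- robot.get_ft_torque(): the same for the moment, N m.
- robot.get_opening(): finger opening in m.
- robot.get_grip_force(): force on a finger pad.
Only numpy, scipy, OpenCV 4.12 (cv2) and the standard library are available. Lean on these libraries where they do the work, as an engineer would, in place of code of your own. Each camera call takes 0.05 s, during which the arm holds its last target. There are 200 camera calls.

## Working session

There is one attempt and no reset: what is moved stays moved. The work goes in short steps, each a Python script; the robot and the scene stay as the last script left them, time stands still between calls to the robot, and variables do not carry over. Pictures are saved under pics/ and viewed, at most 10 in all, crops included, and the job is handed in when it is done.

```bash
mkdir -p pics
cat > h.py <<'E'
import numpy as np, cv2
from scipy.spatial.transform import Rotation as R
from rig import robot, kin, vision, hand_in
def cam(n):
    c=vision.calibration(n); im=vision.read_camera(n); return im,c
def Rm(c):
    o=np.array(c["orientation"],float)
    return R.from_rotvec(o).as_matrix() if o.shape==(3,) else o
def ray(c,u,v,fish=False):
    f=240/np.tan(np.radians(c["fovy"])/2); x,y=(u-c["cx"]),(v-c["cy"])
    if fish:
        r=np.hypot(x,y)+1e-9; t=r/f; d=np.array([np.sin(t)*x/r,np.sin(t)*y/r,np.cos(t)])
    else: d=np.array([x/f,y/f,1.])
    return np.array(c["position"]),Rm(c)@d
def onz(c,u,v,z,fish=False):
    p,d=ray(c,u,v,fish); return p+d*(z-p[2])/d[2]
def proj(c,P,fish=False):
    f=240/np.tan(np.radians(c["fovy"])/2); q=Rm(c).T@(np.array(P)-c["position"])
    if fish:
        r=np.hypot(q[0],q[1]);t=np.arctan2(r,q[2]);return c["cx"]+f*t*q[0]/r,c["cy"]+f*t*q[1]/r
    return c["cx"]+f*q[0]/q[2],c["cy"]+f*q[1]/q[2]
def save(n,im): cv2.imwrite("pics/"+n,im[...,::-1])
E
python3 - <<'E'
from h import *
for n in("scene","top","wrist"):
    im,c=cam(n); save(n+"0.png",im); print(n,c)
print(robot.get_tcp_rot(),robot.get_t())
E
```

```text
scene {'fovy': 53.67405387102118, 'cx': 317.16261632878286, 'cy': 239.88137619014435, 'position': array([1.11854825, 0.34355155, 0.76607053]), 'orientation': array([-1.28927506, -2.23651048,  0.95340584])}
top {'fovy': 47.60995334934063, 'cx': 322.0093867151773, 'cy': 237.93467158521042, 'position': array([ 0.23916813, -0.05256548,  1.30773401]), 'orientation': array([-2.13694948,  2.08918828, -0.20330763])}
wrist {'fovy': 65.70646984690485, 'cx': 319.054283513574, 'cy': 236.68740569406438, 'position': array([0.10498403, 0.56816034, 0.3736042 ]), 'orientation': array([2.34679366, 1.73594654, 0.23005585])}
[-4.66130266e-01 -3.10658069e+00  1.37148596e-03] 0.15
```

View pics/top0.png

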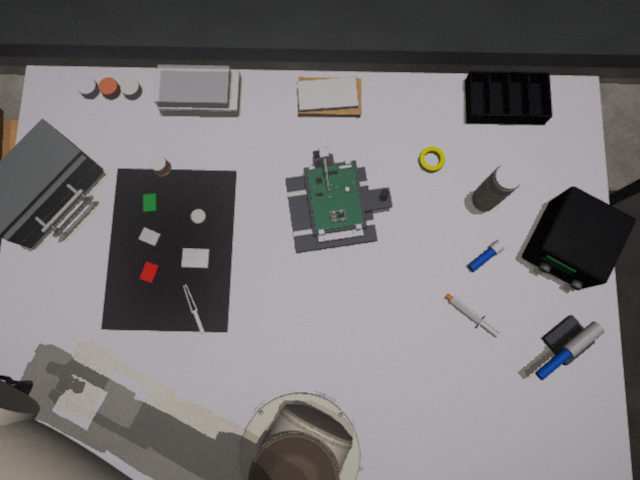

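View pics/scene0.png

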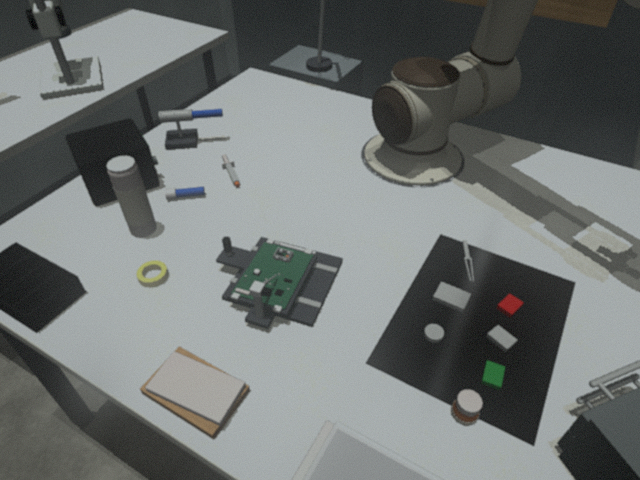

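The bench is clear in both views. In the top view:
- **Small grey oblong:** (150,237).
- **Bigger oblong:** (195,258).
- **Round cover:** (198,216).
- **Green and red look-alikes:** (150,203) and (149,272).

The plain steel oblong at (150,237) fits the description of the smaller cover. I'll measure the sizes and confirm in a crop.

Run:
```python
from h import *
c=vision.calibration("top"); im=cv2.imread("pics/top0.png")[...,::-1].copy()
g=im.min(2); m=((g>110)).astype(np.uint8); m[:, :112]=0; m[:,230:]=0; m[:172]=0; m[325:]=0
n,l,s,ce=cv2.connectedComponentsWithStats(m)
for i in range(1,n):
    if s[i,4]<30: continue
    ct=cv2.findContours((l==i).astype(np.uint8),0,2)[0][0]
    b=cv2.boxPoints(cv2.minAreaRect(ct)); P=np.array([onz(c,u,v,.012) for u,v in b])
    print(ce[i].round(1),s[i,4],onz(c,*ce[i],.012).round(4),[np.linalg.norm(P[k]-P[k+1]).round(4) for k in(0,1)],[np.degrees(np.arctan2(*(P[k+1]-P[k])[1::-1])).round(1) for k in(0,1)])
for nm,u,v,z in(("knob",384,195,.081),("frame",339,215,.053),("boardc",335,197,.04),("stage base",335,205,0)): print(nm,onz(c,u,v,z).round(3))
a=cv2.resize(im[190:290,110:240],None,fx=3,fy=4.0); a=cv2.resize(im[185:285,110:230],(400,333),interpolation=2)
b=cv2.resize(im[140:260,280:400],(400,400),interpolation=2); o=np.zeros((400,800,3),np.uint8); o[:333,:400]=a;o[:,400:]=b; save("crop1.png",o)
```

```text
[113.3 189.2] 145 [0.6125 0.4805 0.012 ] [np.float64(0.01), np.float64(0.1234)] [np.float64(-88.8), np.float64(-174.4)]
[197.6 215.5] 162 [0.5501 0.2667 0.012 ] [np.float64(0.0345), np.float64(0.0328)] [np.float64(-88.8), np.float64(-176.2)]
[149.  236.1] 226 [0.496  0.3816 0.012 ] [np.float64(0.0316), np.float64(0.0439)] [np.float64(-19.0), np.float64(-112.6)]
[194.8 257.6] 507 [0.4455 0.2664 0.012 ] [np.float64(0.0466), np.float64(0.0649)] [np.float64(0.5), np.float64(-92.6)]
[192.6 306.9] 144 [0.3272 0.2634 0.012 ] [np.float64(0.0148), np.float64(0.1016)] [np.float64(-64.2), np.float64(-152.4)]
[228.7 312.1] 43 [0.3169 0.177  0.012 ] [np.float64(0.0024), np.float64(0.0683)] [np.float64(-88.7), np.float64(-176.7)]
knob [ 0.592 -0.183  0.081]
frame [ 0.549 -0.079  0.053]
boardc [ 0.597 -0.069  0.04 ]
stage base [ 0.587 -0.07   0.   ]
```

View pics/crop1.png

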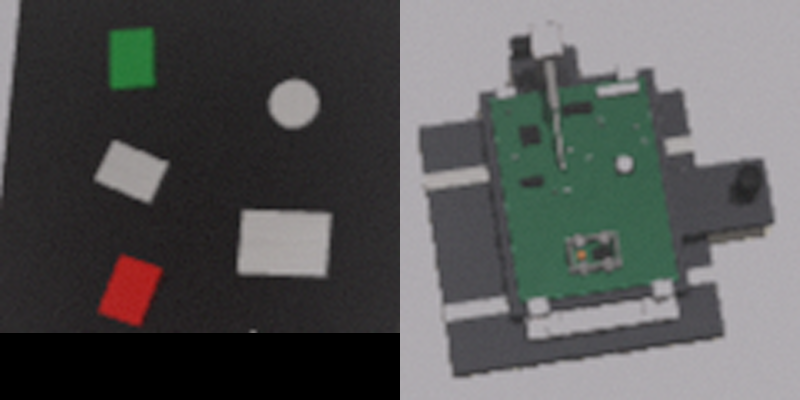

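The crop confirms it: the plain steel oblong at top-view (149,236) measures 31.6 x 43.9 mm, so it is the cover. Next I'll go above it for a close wrist look.

```bash
cat >> h.py <<'E'
def down(deg):
    a=np.radians(deg); y=np.array([np.cos(a),np.sin(a),0]); z=np.array([0,0,-1.]); return R.from_matrix(np.c_[np.cross(y,z),y,z]).as_rotvec()
E
python3 - <<'E'
from h import *
robot.movep([.496,.3816,.14],down(67.4)); robot.grip(.062)
print(robot.get_t(),robot.get_tool_pos(),robot.get_opening(),robot.get_joints())
im,c=cam("wrist"); save("w1.png",im); print(c["position"])
g=im.min(2)
u,v=proj(c,[.496,.3816,.012],True); print(u,v)
m=(g>95).astype(np.uint8); n,l,s,ce=cv2.connectedComponentsWithStats(m)
i=l[int(v),int(u)]; ct=cv2.findContours((l==i).astype(np.uint8),0,2)[0][0]
P=np.array([onz(c,*p[0],.012,True)[:2] for p in ct])*1000
(r)=cv2.minAreaRect(P.astype(np.float32)); print(i,s[i],r); b=cv2.boxPoints(r);print(b)
E
```

```text
1.9333 [0.49572044 0.38194284 0.14012029] 0.06186857586424647 [ 5.33417923e-01  2.99192948e-01  1.44237122e+00  5.50123499e-05
  1.39988857e+00 -6.43517897e-01]
[0.43415186 0.40643868 0.28296095]
320.0233074138142 227.7452054367994
0 [     0      0    640    480 212021] ((576.7955322265625, -136.01116943359375), (3.0105319023132324, 0.0), -95.75147247314453)
[[ 576.94635 -134.51347]
 [ 576.94635 -134.51347]
 [ 576.6447  -137.50887]
 [ 576.6447  -137.50887]]
```

View pics/w1.png

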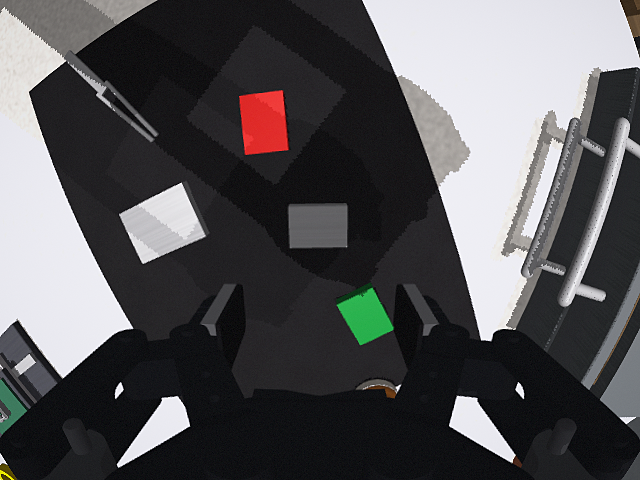

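The wrist view shows the cover in shadow at (318,226), and the red and green ones well apart at (264,122) and (365,316). The threshold has to be lower for the shadow, so I'll measure it again and then grasp.

Run:
```python
from h import *
im=cv2.imread("pics/w1.png")[...,::-1]; c=vision.calibration("wrist")
print(im[226,318],im[190,318],im[251,318])
g=cv2.GaussianBlur(im.min(2),(3,3),0); 
for th in(65,75,82):
    m=(g>th).astype(np.uint8); n,l=cv2.connectedComponents(m)
    ct=max(cv2.findContours((l==l[226,318]).astype(np.uint8),0,2)[0],key=len)
    P=np.array([onz(c,*p[0],.012,True)[:2] for p in ct])*1000
    r=cv2.minAreaRect(P.astype(np.float32)); print(th,len(ct),r,cv2.boundingRect(ct))
```

```text
[96 95 98] [19 19 21] [19 20 21]
65 19 ((494.25054931640625, 380.41015625), (43.986148834228516, 33.46905517578125), 68.46053314208984) (288, 204, 60, 44)
75 18 ((494.2105712890625, 380.0938415527344), (43.06736755371094, 32.32282257080078), 68.47339630126953) (289, 205, 58, 43)
82 11 ((494.28399658203125, 380.1807861328125), (42.86859893798828, 31.741321563720703), 68.505126953125) (289, 205, 58, 43)
```

Run:
```python
from h import *
p=[.4942,.3803]; q=down(68.5)
robot.grip(.053); robot.servo_line([*p,.03],q,vel=.15)
hit=robot.servo_line([*p,-.008],vel=.02,max_force=4); z=robot.get_tool_pos()[2]; print(hit,z,robot.get_contact_force())
im,c=cam("wrist"); save("w2.png",im)
print(robot.get_t())
```

```text
True -0.0035332915304278345 [-1.37318705 -0.51435921  7.59518604]
4.6667
```

View pics/w2.png

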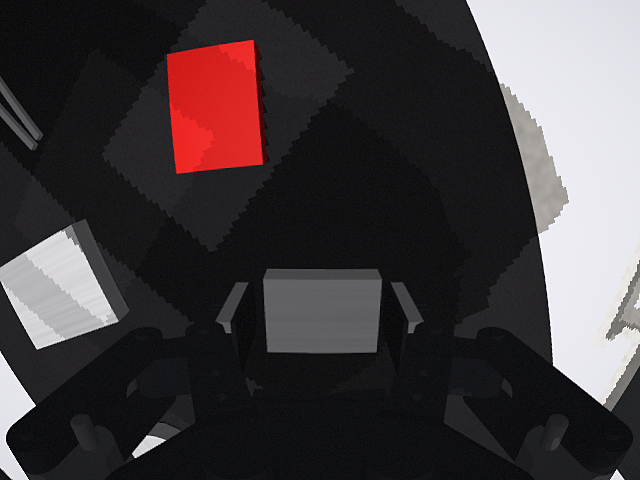

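The fingers straddle the cover at (322,310), with the tips touching the bench. I'll raise slightly, grip, lift, and look at the stage from the side.

Run:
```python
from h import *
p=[.4942,.3803]
robot.servo_line([*p,.003],vel=.03); robot.grip(.0); print(robot.get_opening(),robot.get_grip_force(),robot.get_tool_pos())
robot.servo_line([*p,.10],vel=.2)
print(robot.get_opening(),robot.get_grip_force())
robot.movep([.52,-.06,.17],down(96)); print(robot.get_t(),robot.get_tool_pos(),robot.get_opening())
im,c=cam("wrist"); save("w3.png",im); np.save("w3.npy",c,allow_pickle=True)
```

```text
0.04224947268932801 61.25223219394684 [0.49432748 0.38037945 0.00336889]
0.041835916329895674 60.76578140258789
7.6 [ 0.52006083 -0.05940672  0.16961653] 0.04157065664904785
```

View pics/w3.png

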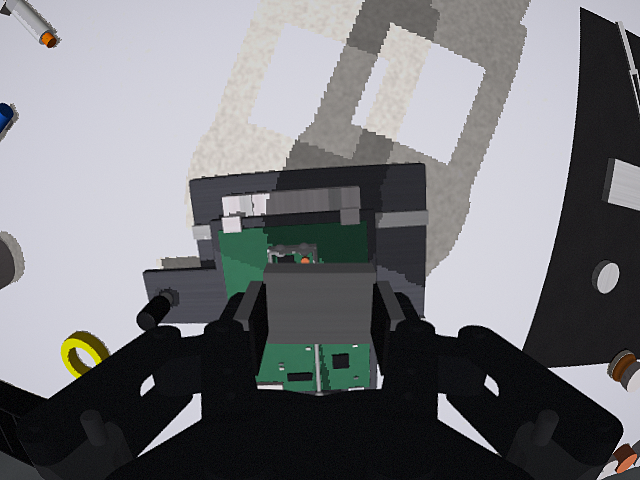

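The held cover hides the frame, which peeks out at (295,252). I'll shift the tool away from the robot so the camera, on the robot side, sees it freely.

Run:
```python
from h import *
robot.servo_line([.60,-.075,.19],vel=.2); print(robot.get_t(),robot.get_tool_pos(),robot.get_opening())
im,c=cam("wrist"); save("w4.png",im); np.save("w4.npy",c,allow_pickle=True)
u,v=map(int,proj(c,[.549,-.079,.05],True)); print(u,v)
x0,y0=max(u-130,0),max(v-100,0); a=im[y0:y0+200,x0:x0+260]; print(x0,y0); save("w4c.png",cv2.resize(a,None,fx=3,fy=3,interpolation=2))
```

```text
8.2167 [ 0.59988198 -0.07444387  0.18931093] 0.04195366001109317
321 158
191 58
```

View pics/w4c.png

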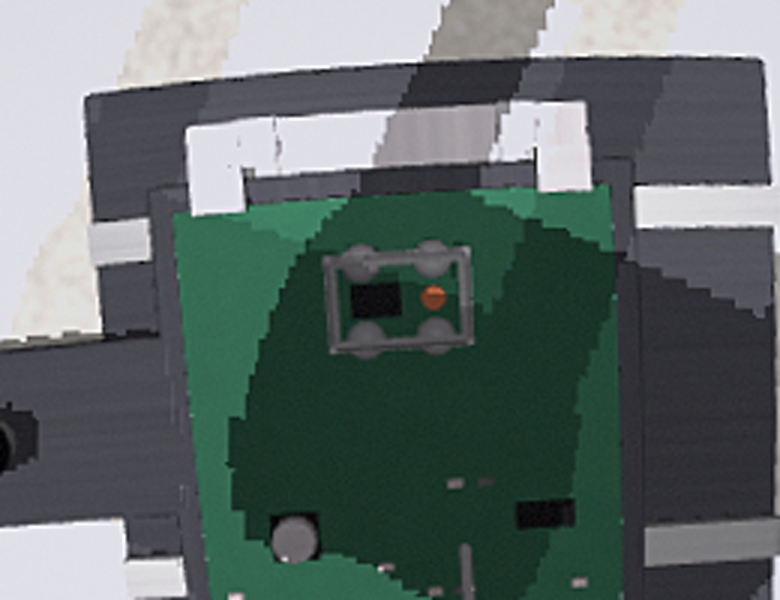

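The crop shows the frame ring with crop corners near (323,257), (468,247), (473,340) and (331,353). The can is at (295,540) and the needle tip at about (465,545). From this I'll compute the frame pose, and from the w2 picture the cover's offset in the hand.

Run:
```python
from h import *
c=np.load("w4.npy",allow_pickle=True).item(); off=np.array([191,58])
pt=lambda u,v,z:onz(c,*((np.array([u,v])+.5)/3-.5+off),z,True)
F=np.array([pt(*p,.0515) for p in((323,257),(468,247),(473,340),(331,353))]); F[:,:2]*=1000
print("frame c",F.mean(0).round(1),[np.linalg.norm((F[i]-F[(i+1)%4])[:2]).round(1) for i in range(4)])
d=(F[1]+F[2]-F[0]-F[3]);print("ang y",np.degrees(np.arctan2(d[1],d[0])));d=(F[0]+F[1]-F[2]-F[3]);print("ang x",np.degrees(np.arctan2(-d[1],-d[0])))
# longer edges: board left/right sides & stage top edge for yaw
A=lambda a,b,z:np.degrees(np.arctan2(*(pt(*b,z)-pt(*a,z))[1::-1]))
print("board near edge",A((245,205),(535,187),.04),"board left/right edge",A((173,213),(207,590),.04),A((611,186),(621,590),.04),"base edge",A((640,210),(770,199),.0))
print("can",pt(295,540,.047),"needle",pt(465,545,.053))
# cover in hand from w2
Tw=R.from_rotvec(robot.get_tcp_rot()).as_matrix(); tp=robot.get_tool_pos(); cc=vision.calibration("wrist")
rel=Tw.T@(cc["position"]-tp); relR=Tw.T@Rm(cc)
q=R.from_rotvec(down(68.5)).as_matrix(); t2=np.array([.4942,.3803,-.0035])
c2=dict(cc); c2["position"]=t2+q@rel; c2["orientation"]=q@relR
im=cv2.imread("pics/w2.png")[...,::-1].astype(int); g=im.min(2)
print("col320",g[258:290,320],g[344:360,320]); print("row",g[320,255:275],g[320,372:390])
for th in (60,):
    m=((g>th)&(im.max(2)-g<30)).astype(np.uint8); m[:280]=0; m[:,:258]=0; m[:,386:]=0
    n,l=cv2.connectedComponents(m,connectivity=4); ct=max(cv2.findContours((l==l[320,320]).astype(np.uint8),0,2)[0],key=len); print(cv2.boundingRect(ct))
lo=[(268,352),(376,352)]
for v in(278,280,352): print(v,[(q.T@(onz(c2,u,v,.012,True)-t2)*1000).round(1) for u in(264,322,380)])
```

```text
frame c [ 5.475e+02 -7.740e+01  1.000e-01] [np.float64(36.3), np.float64(23.6), np.float64(35.9), np.float64(24.4)]
ang y 100.79654658482796
ang x 10.047536662127223
board near edge 99.73563530332525 board left/right edge 9.420507331831544 9.616352746807083 base edge 103.91912861330282
can [ 0.61376248 -0.09782466  0.047     ] needle [ 0.60874613 -0.0533576   0.053     ]
col320 [12 15 15 14 13 17 17 14 19 15  6 79 73 70 69 70 70 70 71 71 70 78 98 96
 96 98 98 98 99 98 97 97] [95 94 94 96 98 95 96 98 88 44  9 18 13 12 18 14]
row [  8  12  17  17  14  19  15  13  16  17  52 102  98  94  96  96  95  95
  94  93] [94 93 94 95 94 97 87 44  8 12 16  7 17 10 11  8 11  9]
(263, 280, 119, 73)
278 [array([ 16.3, -21.2, -15.5]), array([ 16.4,   0.3, -15.5]), array([ 16.3,  21.8, -15.5])]
280 [array([ 15.5, -21.2, -15.5]), array([ 15.6,   0.3, -15.5]), array([ 15.5,  21.8, -15.5])]
352 [array([-16.3, -23.1, -15.5]), array([-15.9,   0.4, -15.5]), array([-16.3,  24. , -15.5])]
```

Frame centre is (0.5475, -0.0774), with stage yaw about 9.7° and ring size 36.1 x 24.0 mm as expected. The cover is centred in the hand within 0.3 mm. I'll lay it on under force guard.

Run:
```python
from h import *
p=[.5475,-.0774]
robot.servo_line([*p,.15],down(99.7),vel=.12); robot.servo_line([*p,.066],vel=.12); robot.pause(.2)
f0=robot.get_contact_force(); print(f0,robot.get_ft_torque())
h=robot.servo_line([*p,.046],vel=.02,max_force=3); print(h,robot.get_tool_pos(),robot.get_contact_force()-f0,robot.get_ft_torque(),robot.get_opening(),robot.get_t())
```

```text
[ 0.14322329 -0.45110104  0.17431264] [ 0.04291848 -0.03363742 -0.01028588]
False [ 0.5474509  -0.07740037  0.04597232] [-0.19840885  0.38084092 -2.40216576] [-0.02170196 -0.10660535  0.03370792] 0.042093107451568156 11.1667
```

Run:
```python
from h import *
im,c=cam("wrist"); save("w5.png",im); s,cs=cam("scene")
u,v=map(int,proj(cs,[.5475,-.0774,.05]))
a=cv2.resize(im[180:420,180:460],(467,400)); b=cv2.resize(s[v-50:v+50,u-41:u+42],(332,400),interpolation=2); save("c5.png",np.hstack([a,b]))
```

```text
(no output)
```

View pics/c5.png

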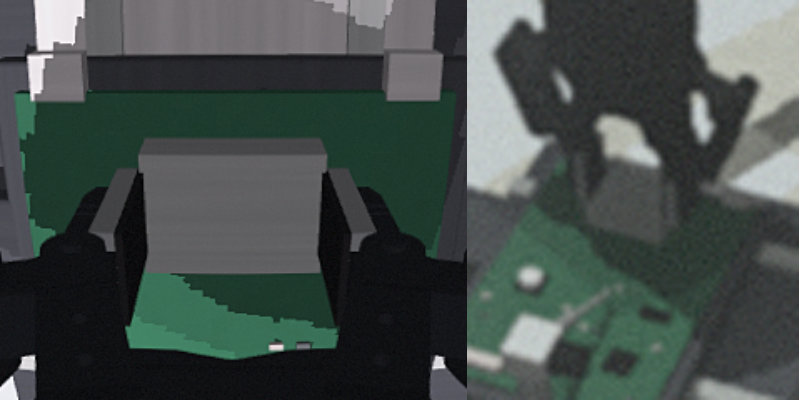

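The cover sits squarely over the frame, centred at left-crop (233,205). I'll press on until firm, release, then press the top with shut fingers and check its height.

Run:
```python
from h import *
p=[.5475,-.0774]
h=robot.servo_line([*p,.0425],vel=.015,max_force=12); print(h,robot.get_tool_pos(),robot.get_contact_force(),robot.get_ft_torque(),robot.get_opening())
robot.grip(.060); print(robot.get_contact_force())
robot.servo_line([*p,.085],vel=.12); robot.grip(0.); robot.pause(.1); f0=robot.get_contact_force()
R9=R.from_rotvec(down(99.7)).as_matrix()
h=robot.servo_line([*p,.048],vel=.025,max_force=14); print(h,robot.get_tool_pos(),robot.get_contact_force()-f0,robot.get_opening())
robot.servo_line([*p,.085],vel=.12)
print(robot.get_t())
```

```text
True [ 0.54806116 -0.07750104  0.04486964] [0.65277081 1.32981214 7.14583193] [ 0.0662084  -0.06694917  0.00368844] 0.04238524021546426
[-0.21050907 -0.15510228  0.12500288]
True [ 0.54793934 -0.07748635  0.05353671] [ 2.00890336 -0.26987091  8.17415446] 9.496458814916549e-05
14.575
```

The cover is home: at a pinch TCP height of 44.9 mm (44.9 expected), and its pressed top at 53.5 mm (53.5 expected). Next I'll hover over the knob with the camera turned to the board's side.

Run:
```python
from h import *
c=np.load("w4.npy",allow_pickle=True).item()
print("knob w4",onz(c,191+3/3,58+440/3,.081,True))
p=robot.get_tool_pos(); robot.servo_line([p[0],p[1],.15],vel=.2)
robot.movep([.592,-.183,.15],down(9.7)); robot.grip(.05)
print(robot.get_t(),robot.get_tool_pos(),robot.get_joints().round(2))
im,c=cam("wrist"); save("w6.png",im); np.save("w6.npy",c,allow_pickle=True)
for P in((.592,-.183,.081),(.6138,-.0978,.047),(.6087,-.0534,.053),(.6355,-.0291,.0425)): print(proj(c,P,True))
```

```text
knob w4 [ 0.58733601 -0.16769651  0.081     ]
16.9167 [ 0.59200254 -0.18296864  0.15002747] [-0.42  0.28  1.45 -0.    1.42 -0.59]
(np.float64(319.89579783304146), np.float64(249.46998996131603))
(np.float64(374.5659919351043), np.float64(116.60518496069437))
(np.float64(379.6322645558835), np.float64(49.40693019176257))
(np.float64(420.4614033150516), np.float64(29.65077771044963))
```

View pics/w6.png

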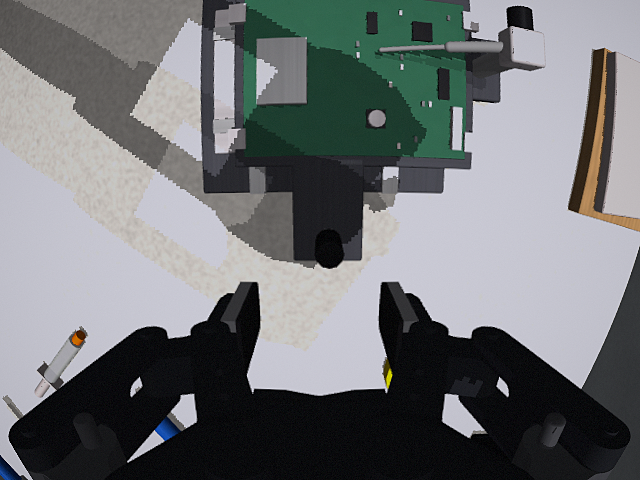

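The view shows the knob at (329,252), can (376,118), needle tip (379,51), square chip (422,31), and the cover level on its frame at (281,70). I'll take one better-centred look for the marks.

```bash
cat > meas.py <<'E'
from h import *
EX=np.array([np.cos(np.radians(9.7)),np.sin(np.radians(9.7))]); EY=np.array([-EX[1],EX[0]])
def blob(m,seed,rad):
    n,l,s,ce=cv2.connectedComponentsWithStats(m.astype(np.uint8),connectivity=4)
    k=[i for i in range(1,n) if s[i,4]>8]; i=min(k,key=lambda i:np.hypot(*(ce[i]-seed))); return ce[i],s[i],(l==i)
E
python3 - <<'E'
from meas import *
im=cv2.imread("pics/w6.png")[...,::-1]; c=np.load("w6.npy",allow_pickle=True).item()
g=im.max(2); sub=(g<22); sub[:215]=0;sub[285:]=0;sub[:,:300]=0;sub[:,365:]=0
ce,s,l=blob(sub,(329,250),0); print("knob blob",ce,s,onz(c,*ce,.07,True)); print(g[235:275:2,329],g[252,308:352:2])
robot.servo_line([.585,-.125,.15],vel=.15)
im,c=cam("wrist"); save("w7.png",im); np.save("w7.npy",c,allow_pickle=True)
for n,P in(("can",(.6138,-.0978,.047)),("needle",(.6087,-.0534,.053)),("chip",(.6355,-.0291,.0425))): print(n,proj(c,P,True))
u,v=map(int,proj(c,(.615,-.06,.05),True)); x0,y0=u-100,v-75; print(x0,y0)
save("w7c.png",cv2.resize(im[y0:y0+150,x0:x0+200],None,fx=4,fy=4,interpolation=2))
print(robot.get_t())
E
```

```text
knob blob [328.31818182 248.1308204 ] [314 229  30  39 902] [ 0.5976551  -0.18458743  0.07      ]
[ 11  12   8  11  14  11  14  16  11  16  12   9  15  15  18   3   6 214
 202 201] [33 34 30 34 10 13 17 11 12  5 10 15 10  7 19 11  5  9 68 71 71 71]
can (np.float64(368.46604353371373), np.float64(203.15062416180638))
needle (np.float64(374.88447027266807), np.float64(136.916958160212))
chip (np.float64(416.9952172950698), np.float64(110.47258781697062))
281 73
17.5583
```

View pics/w7c.png

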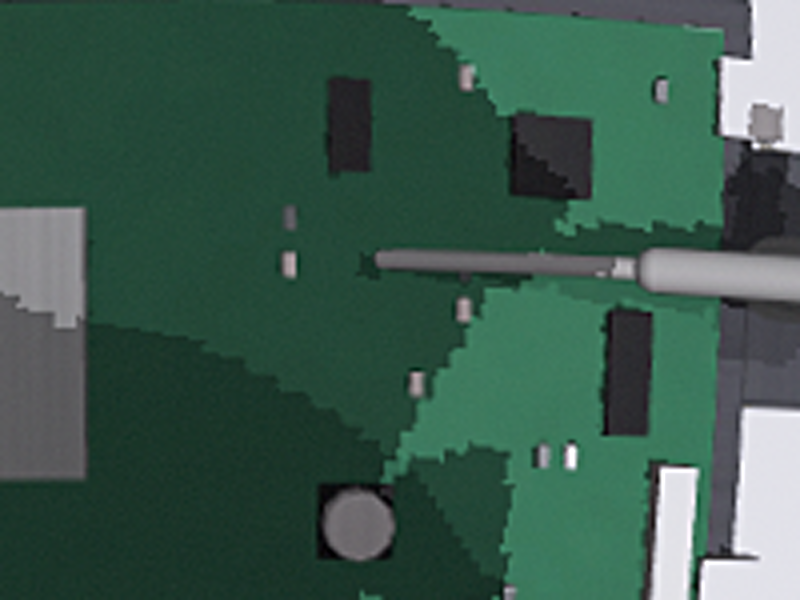

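The crop shows needle tip (377,259), can top centre (358,524), and square chip centre (553,157).

Run:
```python
from meas import *
c=np.load("w7.npy",allow_pickle=True).item()
pt=lambda u,v,z:onz(c,(u+.5)/4-.5+281,(v+.5)/4-.5+73,z,True)[:2]*1000
can,nd,ch=pt(358,524,.047),pt(377,259,.053),pt(553,157,.0425)
st=lambda d:np.array([d@EX,d@EY]).round(1)
print("chip-can",st(ch-can),"needle-chip",st(nd-ch),"needle-can",st(nd-can),nd)
c6=np.load("w6.npy",allow_pickle=True).item(); k=onz(c6,329,252,.081,True); print("knob",k)
k=k[:2]
q=down(9.7)
robot.servo_line([*k,.15],q,vel=.15); robot.grip(.04); robot.servo_line([*k,.051],vel=.1,max_force=8); print(robot.get_tool_pos(),robot.get_t(),robot.get_contact_force())
robot.grip(0); print(robot.get_opening(),robot.get_grip_force(),robot.get_contact_force(),robot.get_tool_pos())
```

```text
chip-can [33.2 63.5] needle-chip [-31.9 -18.8] needle-can [ 1.3 44.6] [608.748385   -53.69416979]
knob [ 0.59763449 -0.18364119  0.081     ]
[ 0.59798276 -0.1838213   0.05171916] 19.5083 [-0.04878578 -0.51023659  1.33793446]
0.01633803948934787 58.36697459220886 [-0.31760412  0.75736447  6.39431915] [ 0.5979453  -0.18378127  0.05173093]
```

Run:
```python
from meas import *
p=robot.get_tool_pos(); d=(-31.8*EX-19.05*EY)/1000
t=p+np.r_[d,0]; h=robot.servo_line(t,vel=.04,max_force=25); robot.pause(.5)
print(h,t,robot.get_tool_pos(),robot.get_contact_force(),robot.get_t())
np.save("pk.npy",p)
# look: release, rise
robot.grip(.04); robot.servo_line([*robot.get_tool_pos()[:2],.15],vel=.15)
w=robot.get_tool_pos(); robot.servo_line(w+np.r_[.06*EY+.03*EX,0],vel=.15)
im,c=cam("wrist"); save("w8.png",im); np.save("w8.npy",c,allow_pickle=True)
n=np.array([.6087,-.0537]); print("needle px",proj(c,[*n,.053],True))
ca=n-(33*EX+64*EY)/1000; u,v=proj(c,[*ca,.047],True); print("can expect",u,v)
g=im.max(2); hsv=cv2.cvtColor(im,cv2.COLOR_RGB2HSV)
m=(hsv[...,1]<60)&(g>70); yy,xx=np.mgrid[:480,:640]; m&=np.hypot(xx-u,yy-v)<22
ce,s,l=blob(m,(u,v),0); print("can",ce,s); P=onz(c,*ce,.047,True)[:2]; e=(P-ca)*1000; print("err",e@EX,e@EY,robot.get_t())
nm=proj(c,[*n,.0425],True); u,v=map(int,nm); save("w8c.png",cv2.resize(im[v-50:v+100,max(u-100,0):max(u-100,0)+200],None,fx=4,fy=4,interpolation=2)); print(u,v)
```

```text
False [ 0.56980966 -0.20791688  0.05173093] [ 0.56978227 -0.20813432  0.05176107] [-1.30945815 -0.8897687   5.4130155 ] 21.4167
needle px (np.float64(375.0355355880757), np.float64(108.31881890556886))
can expect 322.805817773734 204.5779010480748
can [322.64344262 204.67213115] [314 196  18  18 244]
err -0.10820203532342543 -0.06421771881267982 23.2333
372 109
```

The can is where it should be within 0.1 mm, so the needle stands over the chip's middle, where the carrier has now paused. Now on to the can.

Run:
```python
from meas import *
p=np.load("pk.npy"); a=p+np.r_[(-31.8*EX-19.05*EY)/1000,0]
robot.servo_line([a[0],a[1],.15],vel=.15); robot.servo_line(a,vel=.1,max_force=8); robot.grip(0); print(robot.get_opening(),robot.get_tool_pos())
robot.pause(.3); b=a+np.r_[(33*EX+64*EY)/1000,0]
h=robot.servo_line(b,vel=.04,max_force=25); robot.pause(.3); print(h,b,robot.get_tool_pos(),robot.get_contact_force())
robot.grip(.04); robot.servo_line([b[0],b[1],.15],vel=.15)
robot.servo_line(np.r_[.592,-.14,.15],vel=.15)
im,c=cam("wrist"); save("w9.png",im); np.save("w9.npy",c,allow_pickle=True)
n=np.array([.6087,-.0537]); ca=n; u,v=proj(c,[*ca,.047],True); print("can expect",u,v)
hsv=cv2.cvtColor(im,cv2.COLOR_RGB2HSV); g=im.max(2)
m=(hsv[...,1]<60)&(g>70); yy,xx=np.mgrid[:480,:640]; m&=np.hypot(xx-u,yy-v)<20
ce,s,l=blob(m,(u,v),0); print("can+needle",ce,s); 
# chip expected, black blob
cp=n+(33*EX+64*EY)/1000; u,v=proj(c,[*cp,.0425],True); m=(g<60)&(np.hypot(xx-u,yy-v)<25); ce,s,l=blob(m,(u,v),0); P=onz(c,*ce,.0425,True)[:2]; e=(P-cp)*1000; print("chip",(u,v),ce,s,e@EX,e@EY)
# cover top rect
fc=np.array([.5475,-.0774])+(1.2*EX+44.95*EY)/1000; u,v=proj(c,[*fc,.0535],True)
m=(hsv[...,1]<40)&(g>60)&(abs(xx-u)<30)&(abs(yy-v)<40); ce,s,l=blob(m,(u,v),0)
ct=max(cv2.findContours(l.astype(np.uint8),0,2)[0],key=len); Q=np.array([onz(c,*k[0],.0535,True)[:2]*1000 for k in ct],np.float32); print("cover",fc,(u,v),ce,s,cv2.minAreaRect(Q),robot.get_t())
```

```text
0.01649122506647408 [ 0.57013398 -0.20808311  0.0524599 ]
False [ 0.59155455 -0.13927171  0.05173093] [ 0.59192003 -0.13947299  0.05248988] [-1.23741656 -0.14290948  6.41197161]
can expect 367.9202309328136 113.54883344112694
can+needle [370.06825939 114.06484642] [359 106  29  18 293]
chip (np.float64(414.3768393570058), np.float64(26.347800871540244)) [413.56390977  27.36842105] [403  17  22  21 399] -0.5994861483062744 -0.826935117776177
cover [ 0.54110925 -0.03289044] (np.float64(269.90370026463177), np.float64(64.38194634704934)) [272.0890411   67.15634306] [ 247   34   51   68 3358] ((542.4464111328125, -34.09839630126953), (32.2672119140625, 44.49339294433594), 9.865628242492676) 29.3167
```

The can centre is within about 0.7 mm of the needle, and the cover still measures 32 x 44 mm at its home height. The robot is clear, so I'm handing in.

```bash
python3 -c "
from rig import hand_in
print(hand_in())"
```

```text
the job is handed in; nothing more can be done
None
```

The cover is pressed fully home on the frame; the carrier paused with the needle over the chip, now stands with it over the can (within about 1 mm), and the job was handed in at about 29 s.

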